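# Find the loose jar cap and mark it with the pawn

## Task

One of the three marble jars has a loose cap: feel for it by turning each cap anticlockwise by its wing with gentle torque, never wringing a tight one hard, and unscrew only the loose one, by about an eighth of a turn. Then stand the wooden pawn upright in the middle of the cork pad in front of that jar to mark it, and leave the die where it is.

Things in the scene. Friction and masses are not known exactly. Their poses are not given: they have to be found in the camera images.
- jar_1: One of three identical green glass marble jars, 68 mm across, each clipped in a wooden base fixed to the shelf (base 180 x 84 mm, 8 mm thick). Origin: on the shelf under the jar's axis; z up, x points along the base from the cork pad towards the jar. The jar and base cannot move.
- turn_1 (a joint): How far the cap of jar_1 has been unscrewed, in rad: 0 = home (as it starts), growing anticlockwise seen from above, 1.7 at most; it stays where it is left and does not rise. The loose cap gives at about 0.2 N m; a tight one does not give before it is damaged.
- wring_1 (a joint): Springy twist of jar_1's cap and wing over its thread, in rad, anticlockwise positive, on top of turn_1: 8 N m per rad, so 0.2 N m twists it 0.025 rad and 0.5 N m 0.063 rad; 0 when let go. Wrung past 0.10 rad (0.8 N m) either way the cap is damaged.
- wing_1 (a point): Top centre, on the turning axis, of the upright wing grip of jar_1's aluminium cap, 112 mm above the shelf. The wing is a bar 46 mm long (this point's x axis), 14 mm thick (its y axis), 30 mm high, standing on the cap's disc (62 mm across, 12 mm high, upper face 82 mm above the shelf). Grip it across its 14 mm from above. Turns with the cap.
- pad_1 (a point): Centre of the upper face (11 mm above the shelf) of the round cork marker pad, 64 mm across, on the base in front of jar_1, 92 mm from the jar's axis.
- jar_2: One of three identical green glass marble jars, 68 mm across, each clipped in a wooden base fixed to the shelf (base 180 x 84 mm, 8 mm thick). Origin: on the shelf under the jar's axis; z up, x points along the base from the cork pad towards the jar. The jar and base cannot move.
- turn_2 (a joint): How far the cap of jar_2 has been unscrewed, in rad: 0 = home (as it starts), growing anticlockwise seen from above, 1.7 at most; it stays where it is left and does not rise. The loose cap gives at about 0.2 N m; a tight one does not give before it is damaged.
- wring_2 (a joint): Springy twist of jar_2's cap and wing over its thread, in rad, anticlockwise positive, on top of turn_2: 8 N m per rad, so 0.2 N m twists it 0.025 rad and 0.5 N m 0.063 rad; 0 when let go. Wrung past 0.10 rad (0.8 N m) either way the cap is damaged.
- wing_2 (a point): Top centre, on the turning axis, of the upright wing grip of jar_2's aluminium cap, 112 mm above the shelf. The wing is a bar 46 mm long (this point's x axis), 14 mm thick (its y axis), 30 mm high, standing on the cap's disc (62 mm across, 12 mm high, upper face 82 mm above the shelf). Grip it across its 14 mm from above. Turns with the cap.
- pad_2 (a point): Centre of the upper face (11 mm above the shelf) of the round cork marker pad, 64 mm across, on the base in front of jar_2, 92 mm from the jar's axis.
- jar_3: One of three identical green glass marble jars, 68 mm across, each clipped in a wooden base fixed to the shelf (base 180 x 84 mm, 8 mm thick). Origin: on the shelf under the jar's axis; z up, x points along the base from the cork pad towards the jar. The jar and base cannot move.
- turn_3 (a joint): How far the cap of jar_3 has been unscrewed, in rad: 0 = home (as it starts), growing anticlockwise seen from above, 1.7 at most; it stays where it is left and does not rise. The loose cap gives at about 0.2 N m; a tight one does not give before it is damaged.
- wring_3 (a joint): Springy twist of jar_3's cap and wing over its thread, in rad, anticlockwise positive, on top of turn_3: 8 N m per rad, so 0.2 N m twists it 0.025 rad and 0.5 N m 0.063 rad; 0 when let go. Wrung past 0.10 rad (0.8 N m) either way the cap is damaged.
- wing_3 (a point): Top centre, on the turning axis, of the upright wing grip of jar_3's aluminium cap, 112 mm above the shelf. The wing is a bar 46 mm long (this point's x axis), 14 mm thick (its y axis), 30 mm high, standing on the cap's disc (62 mm across, 12 mm high, upper face 82 mm above the shelf). Grip it across its 14 mm from above. Turns with the cap.
- pad_3 (a point): Centre of the upper face (11 mm above the shelf) of the round cork marker pad, 64 mm across, on the base in front of jar_3, 92 mm from the jar's axis.
- pawn: Loose wooden chess pawn, 67 mm tall, 40 g: foot 36 mm across and 6 mm thick, waist 16 mm across from 18 to 40 mm above its underside, round head 22 mm across. Origin: centre of its underside, z up along its axis. Starts standing on the shelf, nearer the robot than the jars, on its left or its right.
- die: Loose purple resin die, 22 mm cube with pips, on the shelf. Origin: centre of its underside. Not part of the job.
There are look-alikes about, which are no part of the job. There is more than one size of the pawn; the one meant has the size given above.

How it is judged:
By the outcome, as a careful person would: the job done as asked, in the order asked, and still so for the second after the job is handed in, with the robot touching nothing.
It also fails if it takes over 64 s, if anything falls off the work surface, if the arm or the gripper's body presses on something with over 40 N, if the wrist force passes 120 N, or if a joint passes its speed limit or range.

## Robot

A 7-joint arm with a two-finger parallel gripper is mounted at the origin on the work surface. World frame = base frame: x ahead of the robot, y to its left, z up, the work surface at z = 0. Lengths are in m, angles in rad, forces in N, time in s.
With the tool pointing down it reaches from about 0.4 to 0.85 m from the base axis. Payload 10.4 kg.
Tool frame: the origin (TCP) lies at the very end of the fingers, on their centre line; the grasp point (between the pads) lies 19 mm behind it; z points along the fingers, y is the line along which they close (so a half turn about z gives the same grasp; the last joint's range is limited). The gripper opens to 87 mm and grips with 3 to 60 N. Pads are 19 mm wide; open, the fingers measure 117 mm over their backs; the gripper's body (75 mm by 190 mm) begins 51 mm behind the grasp point.
Start: joints at [1.293, 0.332, -0.065, 1.46, 0.022, 1.35, -0.088], TCP at [0.158, -0.605, 0.223] pointing down, gripper open.
Joint ranges: [-2.6, 2.6], [-0.5, 2.12], [-1.47, 1.34], [0.16, 2.42], [-1.27, 4.41], [0.06, 2.06], [-2.6, 2.6]. Speed limits (rad/s): [2.22, 2.22, 2.79, 2.79, 3.14, 3.14, 3.14].

## Interface

Orientations are given as a unit quaternion [x, y, z, w].
In Python, from bench import * gives the robot as it stands.
- The arm moves only by the tool step_arm, never from a script. Its arguments are lists of equal length, an entry for each row: "delta_pos": the shift along the world's x, y, z in units of 25 mm (1.0 is 25 mm), a list of three; "turn": the turn about the world's z in units of 0.12 rad (1.0 is 0.12 rad). In form: {"delta_pos": [[tx, ty, tz], ...], "turn": [turn, ...]}. A call has 1 to 12 rows; each row shifts and turns the commanded pose from where the row before left it; what a row does not reach is not made up. A row lasts 1/10 s, in which the tool goes at most 50 mm and 8.59 degrees, less where a joint would pass 70% of its speed; a pose out of reach is approached as far as the arm can. A call with a number of a shift or a turn outside -1 to 1 is refused whole. A call with a gripper value outside its range is refused whole. "grip" is the closure, from 0 (fully open) to 1 (shut), set as the call begins (left out, the last holds). The fingers move at their own pace and stop on an object; "newtons" is the grip in N (left out, the last holds). Time passes only in rows, so rows that do not move let the fingers close. It gives the time, the measured TCP pose, the force, the opening and the grip force at its end, in the units of the state.
- read_state(): the state, without advancing time (a new reading comes with each control period).
- camera(name): name is "side" or "top" or "wrist"; returns a dict with "image" (480x640x3 uint8, red, green, blue), "z_map" (480x640 float32, m along the optical axis (not along the pixel's ray), 0 where there is no reading), "mtx" (3x3 intrinsics, pixels), "view" (4x4, takes a point from world to camera coordinates). Camera axes: x right, y up, looking along -z (the intrinsics and any distortion apply to the point x, -y, -z); pixel columns grow to the right and rows downward; lengths in m; the calibration is good to about 2 mm. The wrist camera is an equidistant fisheye: a pixel r from the principal point sees the ray r / f radians off the axis. A picture is of the moment at which its call begins.
- close_job(): hands the job in; it is judged then, once.
The state is a dict: "time": time; "joint_positions": joint angles; "joint_vel": joint speeds; "joint_torque": joint torques, N m; "ee_pos": TCP position; "eef_rot": TCP orientation; "ft_force": force on the tool from outside, world axes, zero at the start; "torque": the same for the moment, N m; "width": finger opening in m; "grip_force": force on a finger pad.
Only numpy, scipy, OpenCV 4.12 (cv2) and the standard library are available. Lean on these libraries where they do the work, as an engineer would, in place of code of your own. Each camera call takes 0.05 s, during which the arm holds its last target. There are 200 camera calls.

## Working session

There is one attempt and no reset: what is moved stays moved. The work goes in short steps, Python scripts to look and compute and a tool call to move; the robot and the scene stay as the last step left them, time stands still between calls to the robot, and variables do not carry over. Pictures are saved under pics/ and viewed, at most 10 in all, crops included, and the job is handed in when it is done.

Besides the shell and the picture viewer there is one more tool, called as name(argument=value, ...) on one line, values as JSON. step_arm: Moves the arm, as the interface text tells. Shifts and turns lie within -1 to 1; 1 stands for 25 mm of shift or 0.12 rad of turn. Its arguments: {"type":"object","properties":{"delta_pos":{"type":"array"},"turn":{"type":"array"},"grip":{"type":"number"},"newtons":{"type":"number"}},"required":["delta_pos","turn"]}

```bash
mkdir -p pics; python3 - <<'E'
from bench import *
import cv2,numpy as np
s=read_state();print({k:np.round(v,3) for k,v in s.items()})
for n in("top","side"):
    c=camera(n);cv2.imwrite(f"pics/{n}0.png",c["image"][:,:,::-1]);np.savez(f"{n}0.npz",**c);print(n,c["mtx"],c["view"].round(3),[k for k in c])
E
```

```text
{'time': np.float64(0.0), 'joint_positions': array([ 1.293,  0.333, -0.065,  1.461,  0.022,  1.35 , -0.088]), 'joint_vel': array([ 0.001, -0.001, -0.002,  0.001,  0.   , -0.   , -0.001]), 'joint_torque': array([-1.0000e-03, -6.2327e+01,  2.4000e-02, -3.8990e+01, -6.1000e-02,
        4.0000e-02,  0.0000e+00]), 'ee_pos': array([ 0.157, -0.604,  0.222]), 'eef_rot': array([ 0.992,  0.127, -0.   , -0.001]), 'ft_force': array([ 1.079,  0.766, -0.67 ]), 'torque': array([-0.027,  0.005,  0.023]), 'grip_force': np.float64(0.0), 'width': np.float64(0.087)}
top [[616.39221728   0.         316.38747018]
 [  0.         616.39221728 233.68836483]
 [  0.           0.           1.        ]] [[ 0.016 -1.     0.003 -0.02 ]
 [ 0.983  0.016  0.18  -0.502]
 [-0.18  -0.     0.984 -1.24 ]
 [ 0.     0.     0.     1.   ]] ['image', 'z_map', 'mtx', 'view']
side [[617.07737116   0.         317.30659596]
 [  0.         617.07737116 235.11979809]
 [  0.           0.           1.        ]] [[-0.923 -0.384  0.008  0.436]
 [ 0.23  -0.534  0.814 -0.195]
 [-0.308  0.753  0.581 -0.969]
 [ 0.     0.     0.     1.   ]] ['image', 'z_map', 'mtx', 'view']
```

View pics/top0.png

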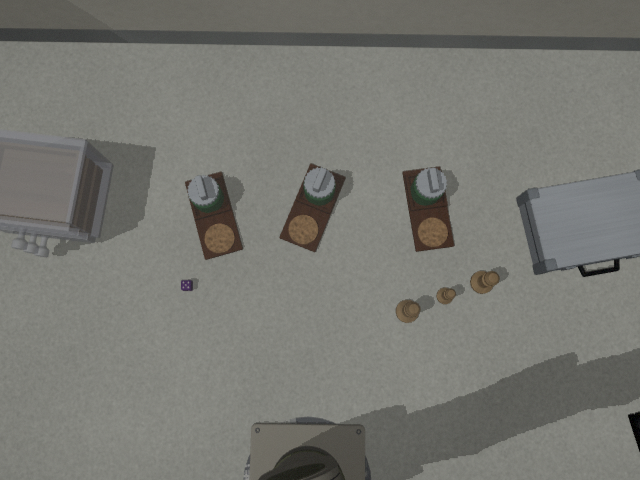

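View pics/side0.png

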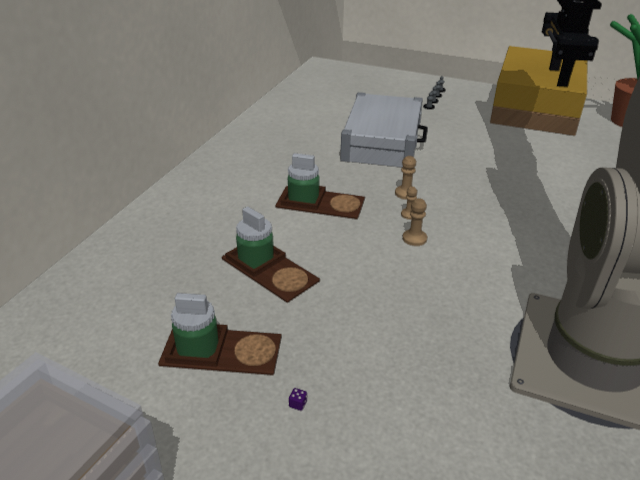

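The top view shows three jars with caps near (203,190), (320,183) and (431,183), and three pawns at (408,311), (446,295) and (484,282). The die is at (187,285). The side view agrees. I'll measure from depth with height checks.

```bash
cat > h.py <<'E'
import cv2,numpy as np
def world(c):
    z=c["z_map"];K=c["mtx"];v,u=np.mgrid[:z.shape[0],:z.shape[1]]
    P=np.stack([(u-K[0,2])/K[0,0]*z,-(v-K[1,2])/K[1,1]*z,-z,np.ones_like(z)],-1)
    W=(P@np.linalg.inv(c["view"]).T)[...,:3];W[z==0]=np.nan
    return W
def plane(c,u,v,h):
    K=c["mtx"];M=np.linalg.inv(c["view"]);d=M[:3,:3]@[(u-K[0,2])/K[0,0],-(v-K[1,2])/K[1,1],-1];o=M[:3,3]
    return o+d*(h-o[2])/d[2]
E
python3 - <<'E'
from h import *
c=dict(np.load("top0.npz"));s=dict(np.load("side0.npz"))
W=world(c);S=world(s)
hsv=cv2.cvtColor(c["image"],cv2.COLOR_RGB2HSV)
print("table z",np.nanmedian(W[300:400,200:380,2]),np.nanmedian(S[300:330,380:440,2]))
def box(pts):
    (x,y),(w,h),a=cv2.minAreaRect((pts*1000).astype(np.float32))
    if w<h:a+=90;w,h=h,w
    return np.round([x,y,w,h],1),round((a+90)%180-90,1)
for name,(u,v),(us,vs),(pu,pv) in [("L",(203,188),(192,305),(219,238)),("M",(320,181),(254,220),(303,230)),("R",(431,181),(303,163),(433,233))]:
    for A,uu,vv in((W,u,v),(S,us,vs)):
        R=A[vv-28:vv+28,uu-28:uu+28].reshape(-1,3)
        t=R[(R[:,2]>.104)&(R[:,2]<.122)]
        print(name,"wing n",len(t),"z",np.round(np.median(t[:,2])*1e3,1),box(t[:,:2]))
    # cork: colour blob, plane at 11 mm
    m=cv2.inRange(hsv,(5,90,110),(22,255,255));m=cv2.morphologyEx(m,cv2.MORPH_OPEN,np.ones((3,3)));n,l,st,ce=cv2.connectedComponentsWithStats(m)
    k=min(range(1,n),key=lambda i:np.hypot(*(ce[i]-(pu,pv))))
    p=W[l==k]
    print("  pad",plane(c,*ce[k],.011).round(4),"area px",st[k,4],"diam",2*np.sqrt(st[k,4]/np.pi)/616*1.2,"z",np.nanmedian(p[:,2]).round(4))
for nm,A,L in(("top",W,[(408,311),(446,295),(484,282)]),("side",S,[(415,222),(411,203),(406,178)])):
  for u,v in L:
    R=A[v-32:v+32,max(u-20,0):u+20].reshape(-1,3)
    # restrict to near column
    R=R[R[:,2]>.02]
    mx=R[:,2]; ctr=np.median(R[:,:2],0); R=R[np.hypot(*(R[:,:2]-ctr).T)<.03]
    hd=R[R[:,2]>R[:,2].max()-.012]
    print(nm,(u,v),"n",len(R),"h",np.nanmax(R[:,2]).round(4),"head",hd[:,:2].mean(0).round(4))
print("die",plane(c,187,285,.022))
E
```

```text
table z 0.0005671337717620961 -0.0011915353217845093
L wing n 164 z 112.0 (array([583.4, 223.2,  45.9,  14.4]), 16.8)
L wing n 288 z 110.0 (array([582.6, 226.3,  45.7,  17.6]), 14.6)
  pad [0.4977 0.197  0.011 ] area px 429 diam 0.0455285940550864 z 0.0116
M wing n 158 z 111.9 (array([604.1, -15.6,  46.4,  13.8]), -21.1)
M wing n 157 z 109.7 (array([602. , -13.2,  45.5,  17.8]), -20.9)
  pad [0.5208 0.016  0.011 ] area px 432 diam 0.0456875076065068 z 0.0113
R wing n 167 z 111.7 (array([ 607.6, -246.1,   46.3,   15.2]), 8.8)
R wing n 123 z 109.3 (array([ 605.6, -242.5,   46.6,   17.7]), 14.0)
  pad [ 0.5186 -0.2606  0.011 ] area px 448 diam 0.04652588042681958 z 0.0113
top (408, 311) n 226 h 0.0968 head [ 0.3473 -0.2039]
top (446, 295) n 121 h 0.0703 head [ 0.3812 -0.2836]
top (484, 282) n 270 h 0.0986 head [ 0.4108 -0.363 ]
side (415, 222) n 449 h 0.0926 head [ 0.3458 -0.1967]
side (411, 203) n 449 h 0.0926 head [ 0.3458 -0.1967]
side (406, 178) n 359 h 0.0925 head [ 0.4093 -0.356 ]
die [0.39275502 0.25741347 0.022     ]
```

The middle pawn is 67 mm tall and the other two are about 93 mm, so the middle one at (0.381, -0.284) is the one meant. Wing heights (112 mm) and sizes (46x14 mm) match what was given. I'm moving above the right-hand jar.

step_arm(delta_pos=[[1,0.8,0],[1,0.8,0],[1,0.8,0],[1,0.8,0],[1,0.8,0],[1,0.8,0],[1,0.8,0],[1,0.8,0],[1,0.8,0]], turn=[-0.1,-0.1,-0.1,-0.1,-0.1,-0.1,-0.1,-0.1,0], grip=0, newtons=25)

```text
time: 1.0
ee_pos: [0.3833, -0.4238, 0.2223]
eef_rot: [0.997, 0.079, -0.0, -0.0]
ft_force: [-0.4, -1.6, 0.1]
width: 0.0869
grip_force: 0.0
```

step_arm(delta_pos=[[1,0.8,0],[1,0.8,0],[1,0.8,0],[1,0.8,0],[1,0.8,0],[1,0.8,0],[1,0.8,0],[1,0.8,0],[1,0.8,0],[0,0,0],[0,0,0]], turn=[0,0,0,0,0,0,0,0,0,0,0])

```text
time: 2.1
ee_pos: [0.6077, -0.2441, 0.2218]
eef_rot: [0.997, 0.08, -0.0, -0.0]
ft_force: [0.0, -0.4, 0.5]
width: 0.087
grip_force: 0.0
```

```bash
python3 - <<'E'
from bench import *
from h import *
s=read_state();print({k:np.round(v,4) for k,v in s.items()})
q=s["eef_rot"];print("yaw",np.degrees(2*np.arctan2(q[1],q[0])))
c=camera("wrist");np.savez("w1.npz",**c);cv2.imwrite("pics/w1.png",c["image"][:,:,::-1])
print(c["mtx"],c["view"].round(3))
t=dict(np.load("top0.npz"));hsv=cv2.cvtColor(t["image"],cv2.COLOR_RGB2HSV)
for u,v in[(187,285),(219,238),(303,230),(433,233),(225,255),(313,245),(440,248)]:print((u,v),hsv[v-1:v+2,u-1:u+2].reshape(-1,3).mean(0).round())
E
```

```text
{'time': np.float64(2.1), 'joint_positions': array([ 0.5735,  0.4239, -0.3602,  1.3579,  0.1478,  1.3872, -1.195 ]), 'joint_vel': array([ 0.0291, -0.0167,  0.0228,  0.0096,  0.0046,  0.0009,  0.0038]), 'joint_torque': array([ -2.5007, -66.5251,  -6.2992, -39.2226,  -0.2906,  -0.1201,
        -0.1151]), 'ee_pos': array([ 0.6077, -0.2441,  0.2218]), 'eef_rot': array([ 9.968e-01,  8.010e-02, -5.000e-04, -3.000e-04]), 'ft_force': array([ 0.0275, -0.431 ,  0.4602]), 'torque': array([-0.0625,  0.0339, -0.0612]), 'grip_force': np.float64(0.0), 'width': np.float64(0.087)}
yaw 9.183756070092741
[[371.64829954   0.         316.71342958]
 [  0.         371.64829954 241.2939958 ]
 [  0.           0.           1.        ]] [[ 0.159 -0.987 -0.001 -0.337]
 [ 0.95   0.153 -0.272 -0.507]
 [ 0.268  0.042  0.962 -0.543]
 [ 0.     0.     0.     1.   ]]
(187, 285) [140.  83.  96.]
(219, 238) [ 16. 103. 119.]
(303, 230) [ 15. 101. 120.]
(433, 233) [ 16. 103. 119.]
(225, 255) [ 28.  19. 114.]
(313, 245) [10. 96. 68.]
(440, 248) [19. 53. 93.]
```

View pics/w1.png

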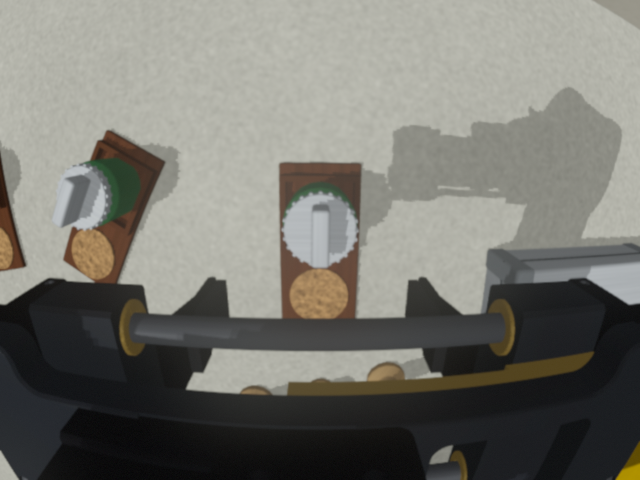

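The wrist view shows the right-hand jar's wing running upright in the frame at about (321,236), centred between the fingers. Its cork pad is at (319,295), and the middle jar is at (80,200). I'll fix the exact wing pose from this view.

```bash
cat >> h.py <<'E'
def fworld(c):
    z=c["z_map"];K=c["mtx"];v,u=np.mgrid[:z.shape[0],:z.shape[1]]
    a=(u-K[0,2])/K[0,0];b=(v-K[1,2])/K[1,1];r=np.hypot(a,b)+1e-9;k=np.tan(np.minimum(r,1.5))/r
    P=np.stack([a*k*z,-b*k*z,-z,np.ones_like(z)],-1)
    W=(P@np.linalg.inv(c["view"]).T)[...,:3];W[z==0]=np.nan
    return W
def box(pts):
    (x,y),(w,h),a=cv2.minAreaRect((pts*1000).astype(np.float32))
    if w<h:a+=90;w,h=h,w
    return np.round([x,y,w,h],1),round((a+90)%180-90,1)
def wing(W,u,v,r=45):
    R=W[max(v-r,0):v+r,max(u-r,0):u+r].reshape(-1,3);t=R[(R[:,2]>.104)&(R[:,2]<.120)]
    return len(t),np.median(t[:,2]).round(4),box(t[:,:2])
def cork(W,u,v,r=45):
    R=W[max(v-r,0):v+r,max(u-r,0):u+r];return R
E
python3 - <<'E'
from h import *
c=dict(np.load("w1.npz"));W=fworld(c)
print("table",np.nanmedian(W[50:100,250:350,2]))
print("R",wing(W,321,236),"M",wing(W,75,200))
hsv=cv2.cvtColor(c["image"],cv2.COLOR_RGB2HSV)
m=cv2.inRange(hsv,(8,60,120),(25,255,255))
for u,v in((319,292),(92,253)):
    R=W[v-35:v+35,max(u-35,0):u+35].reshape(-1,3)[m[v-35:v+35,max(u-35,0):u+35].ravel()>0]
    R=R[(R[:,2]<.02)];(x,y),r=cv2.minEnclosingCircle((R[:,:2]*1e3).astype(np.float32));print("pad",x,y,"r",r,np.median(R[:,2]))
E
```

```text
table 0.0007220145941516931
R (1031, np.float64(0.1121), (array([ 607.5, -246. ,   45.2,   13.3]), 8.9)) M (765, np.float64(0.1119), (array([604.2, -16. ,  46.1,  15.3]), -20.6))
pad 515.2647705078125 -259.9705505371094 r 33.46152877807617 0.01115623089569251
pad 515.5075073242188 26.58147430419922 r 41.3068733215332 0.011268559529202193
```

step_arm(delta_pos=[[0,-0.08,-0.9],[0,0,-0.9],[0,0,-0.9],[0,0,-0.9],[0,0,-0.9],[0,0,-0.9],[0,0,0],[0,0,0]], turn=[0,0,0,0,0,0,0,0])

```text
time: 2.95
ee_pos: [0.607, -0.2479, 0.0881]
eef_rot: [0.997, 0.079, -0.0, 0.0]
ft_force: [0.1, -0.0, 0.2]
width: 0.0874
grip_force: 0.0
```

step_arm(delta_pos=[[0,0,0],[0,0,0],[0,0,0],[0,0,0],[0,0,0],[0,0,0]], turn=[0,0,0,0,0,0], grip=0.82, newtons=25)

```text
time: 3.55
ee_pos: [0.6076, -0.2468, 0.0877]
eef_rot: [0.997, 0.079, 0.0, 0.0]
ft_force: [-0.2, 0.2, -0.1]
width: 0.0468
grip_force: 0.0
```

```bash
cat > st.py <<'E'
from bench import *
import numpy as np
s=read_state();q=s["eef_rot"]
print(s["time"],s["ee_pos"].round(4),"yaw",np.degrees(2*np.arctan2(q[1],q[0])).round(2),"F",s["ft_force"].round(2),"T",s["torque"].round(3),"w",s["width"].round(4),"g",s["grip_force"].round(1),"j7",s["joint_positions"][6].round(2))
E
python3 st.py
```

```text
Traceback (most recent call last):
  File "st.py", line 4, in <module>
    print(s["time"],s["ee_pos"].round(4),"yaw",np.degrees(2*np.arctan2(q[1],q[0])).round(2),"F",s["ft_force"].round(2),"T",s["torque"].round(3),"w",s["width"].round(4),"g",s["grip_force"].round(1),"j7",s["joint_positions"][6].round(2))
                                                                                                                                                    ^^^^^^^^^^^^^^^^
AttributeError: 'float' object has no attribute 'round'
```

step_arm(delta_pos=[[0,0,0],[0,0,0],[0,0,0],[0,0,0],[0,0,0],[0,0,0],[0,0,0]], turn=[0,0,0,0,0,0,0], grip=1)

```text
time: 4.25
ee_pos: [0.6075, -0.2465, 0.0876]
eef_rot: [0.997, 0.079, -0.0, -0.0]
ft_force: [-1.7, 2.0, 1.4]
width: 0.0135
grip_force: 25.0
```

```bash
sed -i 's/s\["width"\].round(4)/round(float(s["width"]),4)/;s/s\["grip_force"\].round(1)/round(float(s["grip_force"]),1)/' st.py; python3 st.py
```

```text
4.25 [ 0.6075 -0.2465  0.0876] yaw 9.11 F [-1.74  2.01  1.35] T [0.457 0.298 0.037] w 0.0135 g 25.0 j7 -1.22
```

step_arm(delta_pos=[[0,0,0],[0,0,0],[0,0,0],[0,0,0]], turn=[0.1,0.1,0,0])

```text
time: 4.65
ee_pos: [0.6075, -0.2466, 0.0876]
eef_rot: [0.996, 0.091, -0.0, -0.0]
ft_force: [-1.6, 3.2, 0.8]
width: 0.0138
grip_force: 25.0
```

```bash
python3 st.py
```

```text
4.65 [ 0.6075 -0.2466  0.0876] yaw 10.48 F [-1.58  3.17  0.8 ] T [ 0.79   0.427 -0.167] w 0.0138 g 25.0 j7 -1.2
```

step_arm(delta_pos=[[0,0,0],[0,0,0],[0,0,0],[0,0,0]], turn=[0.1,0.1,0,0])

```text
time: 5.05
ee_pos: [0.6076, -0.2465, 0.0876]
eef_rot: [0.995, 0.103, -0.0, -0.0]
ft_force: [-2.2, 3.9, 2.9]
width: 0.0141
grip_force: 25.0
```

```bash
python3 st.py
```

```text
5.05 [ 0.6076 -0.2465  0.0876] yaw 11.85 F [-2.17  3.91  2.88] T [ 1.108  0.506 -0.365] w 0.0141 g 25.0 j7 -1.18
```

Torque rose straight with the twist, to about 0.4 N m, with no give, so this cap is tight. I'm easing back, releasing and going to the middle jar.

step_arm(delta_pos=[[0,0,0],[0,0,0]], turn=[-0.2,-0.2])

```text
time: 5.25
ee_pos: [0.6076, -0.2465, 0.0876]
eef_rot: [0.997, 0.079, -0.0, -0.0]
ft_force: [-1.6, 5.0, 2.9]
width: 0.0137
grip_force: 25.0
```

step_arm(delta_pos=[[0,0,0],[0,0,0],[0,0,0],[0,0,1],[0,0,1],[0,0.6,0],[0,1,0],[0,1,0],[0,1,0],[0,1,0],[0,1,0]], turn=[0,0,0,0,0,0,-0.8,-0.8,-0.8,-0.8,-0.8], grip=0.55)

```text
time: 6.35
ee_pos: [0.6074, -0.1058, 0.1372]
eef_rot: [0.987, -0.162, 0.0, 0.0]
ft_force: [-0.1, -0.1, -0.0]
width: 0.039
grip_force: 0.0
```

step_arm(delta_pos=[[-0.14,1,0],[0,1,0],[0,1,0],[0,0.62,0],[0,0,0],[0,0,0]], turn=[-0.36,0,0,0,0,0])

```text
time: 6.95
ee_pos: [0.6041, -0.0174, 0.1374]
eef_rot: [0.983, -0.181, -0.0, 0.0]
ft_force: [0.2, 0.3, -0.3]
width: 0.0392
grip_force: 0.0
```

```bash
python3 st.py; python3 - <<'E'
from bench import *
from h import *
c=camera("wrist");np.savez("w2.npz",**c);cv2.imwrite("pics/w2.png",c["image"][:,:,::-1])
W=fworld(c);P=W.reshape(-1,3)
for n,x,y in(("M",.604,-.016),("L",.583,.223)):
    t=P[(np.hypot(P[:,0]-x,P[:,1]-y)<.03)&(P[:,2]>.104)&(P[:,2]<.118)]
    if len(t)>20:print(n,len(t),np.median(t[:,2]),box(t[:,:2]))
E
```

```text
6.95 [ 0.6041 -0.0174  0.1374] yaw -20.9 F [ 0.2   0.26 -0.25] T [ 0.009  0.028 -0.006] w 0.0392 g 0.0 j7 -2.09
M 1999 0.1121921546519444 (array([604. , -15.4,  46.3,  13.7]), -21.2)
```

step_arm(delta_pos=[[0,0.06,-0.8],[0,0,-0.8],[0,0,-0.4],[0,0,0]], turn=[0,0,0,0])

```text
time: 7.4
ee_pos: [0.6031, -0.0162, 0.0861]
eef_rot: [0.983, -0.182, -0.001, 0.0]
ft_force: [-0.8, -0.6, 0.2]
width: 0.0392
grip_force: 0.0
```

step_arm(delta_pos=[[0,0,0],[0,0,0],[0,0,0],[0,0,0],[0,0,0],[0,0,0],[0,0,0]], turn=[0,0,0,0,0,0,0], grip=1)

```text
time: 8.1
ee_pos: [0.6042, -0.0157, 0.0882]
eef_rot: [0.983, -0.182, 0.0, 0.001]
ft_force: [-4.1, -3.9, 6.2]
width: 0.0137
grip_force: 25.0
```

```bash
python3 st.py
```

```text
8.1 [ 0.6042 -0.0157  0.0882] yaw -20.92 F [-4.07 -3.92  6.23] T [-0.714  0.662 -0.021] w 0.0137 g 25.0 j7 -2.1
```

step_arm(delta_pos=[[0,0,0],[0,0,0],[0,0,0],[0,0,0]], turn=[0.1,0.1,0,0])

```text
time: 8.5
ee_pos: [0.6042, -0.0157, 0.0882]
eef_rot: [0.985, -0.17, 0.0, 0.0]
ft_force: [-3.1, -2.4, 5.5]
width: 0.0138
grip_force: 25.0
```

```bash
python3 st.py
```

```text
8.5 [ 0.6042 -0.0157  0.0882] yaw -19.56 F [-3.12 -2.44  5.45] T [-0.608  0.655 -0.184] w 0.0138 g 25.0 j7 -2.08
```

step_arm(delta_pos=[[0,0,0],[0,0,0],[0,0,0],[0,0,0]], turn=[0.1,0.1,0,0])

```text
time: 8.9
ee_pos: [0.6042, -0.0157, 0.0882]
eef_rot: [0.987, -0.158, 0.0, 0.0]
ft_force: [-3.1, -4.6, 6.2]
width: 0.0136
grip_force: 25.0
```

```bash
python3 st.py
```

```text
8.9 [ 0.6042 -0.0157  0.0882] yaw -18.19 F [-3.12 -4.6   6.2 ] T [-0.62   0.683 -0.215] w 0.0136 g 25.0 j7 -2.06
```

Torque has levelled off at about 0.2 N m while the wing keeps moving, so this cap is loose. I'll unscrew it by π/4 plus the springback of about 0.025 rad, watching the torque.

step_arm(delta_pos=[[0,0,0],[0,0,0],[0,0,0]], turn=[0.15,0.2,0])

```text
time: 9.2
ee_pos: [0.6042, -0.0157, 0.0882]
eef_rot: [0.991, -0.137, 0.0, 0.0]
ft_force: [-3.0, -2.6, 6.1]
width: 0.0137
grip_force: 25.0
```

```bash
python3 st.py
```

```text
9.2 [ 0.6042 -0.0157  0.0882] yaw -15.73 F [-3.05 -2.62  6.07] T [-0.61   0.709 -0.171] w 0.0137 g 25.0 j7 -2.02
```

step_arm(delta_pos=[[0,0,0],[0,0,0],[0,0,0],[0,0,0],[0,0,0],[0,0,0],[0,0,0],[0,0,0],[0,0,0],[0,0,0],[0,0,0],[0,0,0]], turn=[0.5,0.5,0.5,0.5,0.5,0.5,0.5,0.5,0.5,0.5,0.5,0.5])

```text
time: 10.4
ee_pos: [0.6041, -0.0154, 0.0882]
eef_rot: [0.975, 0.222, 0.0, 0.0]
ft_force: [-2.9, -1.6, 6.2]
width: 0.0137
grip_force: 25.0
```

step_arm(delta_pos=[[0,0,0],[0,0,0]], turn=[0,0])

```text
time: 10.6
ee_pos: [0.6041, -0.0154, 0.0882]
eef_rot: [0.975, 0.221, 0.0, 0.0]
ft_force: [-3.1, -2.1, 5.9]
width: 0.0139
grip_force: 25.0
```

```bash
python3 st.py
```

```text
10.6 [ 0.6041 -0.0154  0.0882] yaw 25.5 F [-3.14 -2.08  5.89] T [-0.456  0.744 -0.156] w 0.0139 g 25.0 j7 -1.34
```

step_arm(delta_pos=[[0,0,0],[0,0,0]], turn=[-0.2,0])

```text
time: 10.8
ee_pos: [0.6041, -0.0154, 0.0882]
eef_rot: [0.978, 0.209, 0.0, 0.0]
ft_force: [-2.3, -2.7, 5.8]
width: 0.0139
grip_force: 25.0
```

step_arm(delta_pos=[[0,0,0],[0,0,0],[0,0,0],[0,0,1],[0,0,1],[0,0,1],[0,0,1],[0,0,0]], turn=[0,0,0,0,0,0,0,0], grip=0.3)

```text
time: 11.6
ee_pos: [0.6058, -0.0143, 0.1912]
eef_rot: [0.978, 0.209, 0.003, 0.001]
ft_force: [0.8, 0.5, -0.1]
width: 0.0603
grip_force: 0.0
```

```bash
python3 st.py; python3 - <<'E'
from bench import *
from h import *
c=camera("wrist");np.savez("w3.npz",**c);cv2.imwrite("pics/w3.png",c["image"][:,:,::-1])
W=fworld(c);P=W.reshape(-1,3)
t=P[(np.hypot(P[:,0]-.604,P[:,1]+.0155)<.03)&(P[:,2]>.104)&(P[:,2]<.118)]
print(len(t),np.median(t[:,2]),box(t[:,:2]))
E
```

```text
11.6 [ 0.6058 -0.0143  0.1912] yaw 24.17 F [ 0.76  0.55 -0.05] T [ 0.003  0.008 -0.026] w 0.0603 g 0.0 j7 -1.33
1291 0.11215968462291598 (array([603.9, -14.8,  45.5,  13.4]), 24.4)
```

The wing now rests at 24.4°, having started at -21.2°, so it has turned about 45°. The task says to turn each cap, so I'll gently feel the left one too.

step_arm(delta_pos=[[-0.09,0.95,0],[-0.09,0.95,0],[-0.09,0.95,0],[-0.09,0.95,0],[-0.09,0.95,0],[-0.09,0.95,0],[-0.09,0.95,-0.4],[-0.09,0.95,-0.4],[-0.09,0.95,-0.4],[-0.09,0.95,-0.4],[0,0,0],[0,0,0]], turn=[-0.1,-0.1,-0.1,-0.1,-0.1,-0.1,-0.1,-0.1,-0.1,-0.1,0,0], grip=0.55)

```text
time: 12.85
ee_pos: [0.5809, 0.2228, 0.1463]
eef_rot: [0.989, 0.151, -0.001, 0.0]
ft_force: [0.5, 0.4, 0.1]
width: 0.0393
grip_force: 0.0
```

```bash
python3 st.py; python3 - <<'E'
from bench import *
from h import *
c=camera("wrist");W=fworld(c);P=W.reshape(-1,3)
t=P[(np.hypot(P[:,0]-.583,P[:,1]-.223)<.03)&(P[:,2]>.104)&(P[:,2]<.118)]
print(len(t),np.median(t[:,2]),box(t[:,:2]))
E
```

```text
12.85 [0.5809 0.2228 0.1463] yaw 17.36 F [0.5  0.37 0.14] T [-0.029 -0.054 -0.044] w 0.0393 g 0.0 j7 -1.88
1883 0.1121639257926016 (array([584.3, 224.2,  45.8,  13.6]), 16.9)
```

step_arm(delta_pos=[[0.12,0.05,-0.8],[0,0,-0.8],[0,0,-0.7],[0,0,0]], turn=[-0.06,0,0,0])

```text
time: 13.3
ee_pos: [0.5837, 0.2217, 0.0877]
eef_rot: [0.989, 0.146, -0.002, 0.001]
ft_force: [-0.3, -0.5, 0.2]
width: 0.0395
grip_force: 0.0
```

step_arm(delta_pos=[[0,0,0],[0,0,0],[0,0,0],[0,0,0],[0,0,0],[0,0,0],[0,0,0]], turn=[0,0,0,0,0,0,0], grip=1)

```text
time: 14.0
ee_pos: [0.5849, 0.224, 0.0907]
eef_rot: [0.989, 0.147, 0.001, 0.0]
ft_force: [-0.6, -0.6, 4.9]
width: 0.0137
grip_force: 25.1
```

```bash
python3 st.py
```

```text
14.0 [0.5849 0.224  0.0907] yaw 16.87 F [-0.6  -0.59  4.94] T [-0.288  0.098  0.026] w 0.0137 g 25.1 j7 -1.91
```

step_arm(delta_pos=[[0,0,0],[0,0,0],[0,0,0],[0,0,0],[0,0,0]], turn=[0.1,0.1,0.1,0,0])

```text
time: 14.5
ee_pos: [0.5849, 0.224, 0.0907]
eef_rot: [0.986, 0.164, 0.0, -0.0]
ft_force: [-0.6, -0.7, 6.2]
width: 0.0137
grip_force: 25.1
```

```bash
python3 st.py
```

```text
14.5 [0.5849 0.224  0.0907] yaw 18.9 F [-0.64 -0.68  6.24] T [-0.184  0.167 -0.238] w 0.0137 g 25.1 j7 -1.88
```

step_arm(delta_pos=[[0,0,0],[0,0,0]], turn=[-0.2,-0.1])

```text
time: 14.7
ee_pos: [0.585, 0.224, 0.0907]
eef_rot: [0.989, 0.146, 0.001, 0.0]
ft_force: [-0.9, -0.9, 4.9]
width: 0.0139
grip_force: 25.1
```

step_arm(delta_pos=[[0,0,0],[0,0,0],[0,0,0],[0,0,0],[0,0,1],[0,0,1],[0,0,1],[0,0,0.4],[0,0,0]], turn=[0,0,0,0,0,0,0,0,0], grip=0.3)

```text
time: 15.6
ee_pos: [0.5851, 0.2242, 0.1762]
eef_rot: [0.989, 0.147, 0.001, -0.0]
ft_force: [-0.3, 0.9, -0.8]
width: 0.0606
grip_force: 0.0
```

```bash
python3 st.py
```

```text
15.6 [0.5851 0.2242 0.1762] yaw 16.87 F [-0.33  0.9  -0.78] T [ 0.036 -0.03   0.01 ] w 0.0606 g 0.0 j7 -1.88
```

The left cap is tight too: 0.26 N m at 0.036 rad, with no give. Next I go to the 67 mm pawn.

step_arm(delta_pos=[[-0.4,-1,0],[-0.4,-1,0],[-0.4,-1,0],[-0.4,-1,0],[-0.4,-1,0],[-0.4,-1,0],[-0.4,-1,0],[-0.4,-1,0],[-0.4,-1,0],[-0.4,-1,0]], turn=[0.7,0.7,0.7,0.7,0.7,0.7,0.7,0.7,0.7,0.7])

```text
time: 16.6
ee_pos: [0.4833, -0.0273, 0.1735]
eef_rot: [0.843, 0.539, -0.001, -0.001]
ft_force: [0.6, -0.2, 0.3]
width: 0.0606
grip_force: 0.0
```

step_arm(delta_pos=[[-0.4,-1,0],[-0.4,-1,0],[-0.4,-1,0],[-0.4,-1,0],[-0.4,-1,0],[-0.4,-1,0],[-0.4,-1,0],[-0.4,-1,0],[-0.4,-1,0],[-0.4,-1,0],[0,-0.3,0],[0,0,0]], turn=[0.7,0.7,0.7,0.7,0.7,0.7,0.7,0.7,0.7,0.5,0,0])

```text
time: 17.8
ee_pos: [0.3838, -0.2841, 0.1738]
eef_rot: [0.562, 0.827, 0.0, -0.001]
ft_force: [-0.1, 0.9, -0.0]
width: 0.0609
grip_force: 0.0
```

```bash
python3 st.py; python3 - <<'E'
from bench import *
from h import *
c=camera("wrist");np.savez("w4.npz",**c);cv2.imwrite("pics/w4.png",c["image"][:,:,::-1])
W=fworld(c);P=W.reshape(-1,3)
for x,y in((.381,-.284),(.347,-.204),(.411,-.363)):
    t=P[(np.hypot(P[:,0]-x,P[:,1]-y)<.03)&(P[:,2]>.02)&(P[:,2]<.12)]
    if len(t)<20: print("few",x,y);continue
    h=np.percentile(t[:,2],99);hd=t[t[:,2]>h-.008];(cx,cy),r=cv2.minEnclosingCircle((hd[:,:2]*1e3).astype(np.float32))
    print(len(t),"h",h.round(4),"mean",hd[:,:2].mean(0).round(4),"circle",round(cx,1),round(cy,1),round(r,1))
E
```

```text
17.8 [ 0.3838 -0.2841  0.1738] yaw 111.58 F [-0.07  0.93 -0.04] T [-0.02  -0.127  0.007] w 0.0609 g 0.0 j7 0.9
761 h 0.0682 mean [ 0.3804 -0.2831] circle 380.8 -284.3 11.0
1511 h 0.0928 mean [ 0.3474 -0.2044] circle 347.1 -204.5 14.1
694 h 0.0927 mean [ 0.4119 -0.3662] circle 411.9 -366.0 13.1
```

View pics/w4.png

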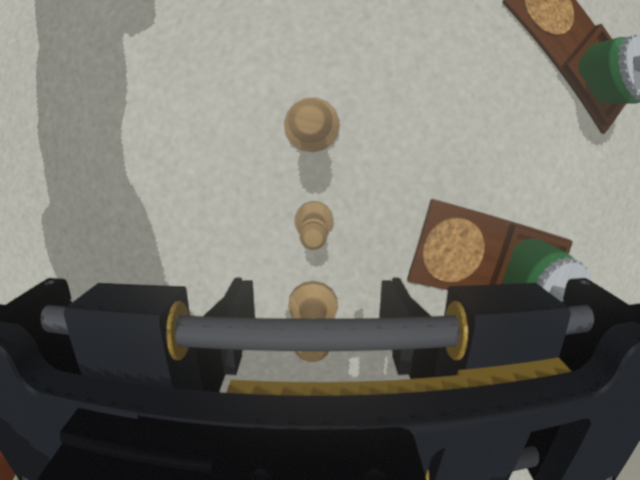

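The wrist view shows the small pawn at about (313,225), with the two big ones at (312,125) and (313,310) in line with it. The fingers straddle that line clear of both. I'm descending onto the waist.

step_arm(delta_pos=[[-0.12,0,-0.8],[0,0,-0.8],[0,0,-0.8],[0,0,-0.8],[0,0,-0.8],[0,0,-0.8],[0,0,-0.7],[0,0,-0.6],[0,0,0],[0,0,0]], turn=[0,0,0,0,0,0,0,0,0,0])

```text
time: 18.85
ee_pos: [0.3819, -0.2826, 0.0227]
eef_rot: [0.561, 0.828, 0.0, -0.0]
ft_force: [-0.2, 0.0, 0.5]
width: 0.0609
grip_force: 0.0
```

```bash
python3 st.py
```

```text
18.85 [ 0.3819 -0.2826  0.0227] yaw 111.81 F [-0.2   0.04  0.53] T [-0.04  -0.129  0.047] w 0.0609 g 0.0 j7 0.83
```

step_arm(delta_pos=[[-0.04,-0.05,-0.2],[0,0,0],[0,0,0],[0,0,0],[0,0,0],[0,0,0],[0,0,0],[0,0,0],[0,0,0],[0,0,0]], turn=[0,0,0,0,0,0,0,0,0,0], grip=1, newtons=12)

```text
time: 19.85
ee_pos: [0.3806, -0.2849, 0.0177]
eef_rot: [0.561, 0.828, 0.0, 0.0]
ft_force: [-0.3, 0.9, 2.6]
width: 0.0208
grip_force: 11.9
```

```bash
python3 st.py
```

```text
19.85 [ 0.3806 -0.2849  0.0177] yaw 111.75 F [-0.26  0.91  2.55] T [-0.005  0.057  0.006] w 0.0208 g 11.9 j7 0.83
```

step_arm(delta_pos=[[0,0,0.5],[0,0,0.9],[0,0,0.9],[0,0,0.9],[0,0,0.9],[0,0,0.9],[0,0,0.9],[0,0,0]], turn=[0,0,0,0,0,0,0,0])

```text
time: 20.65
ee_pos: [0.382, -0.2856, 0.1687]
eef_rot: [0.561, 0.828, -0.0, 0.003]
ft_force: [1.3, 0.4, 0.4]
width: 0.0206
grip_force: 12.0
```

```bash
python3 st.py; python3 - <<'E'
from bench import *
from h import *
c=camera("side");np.savez("s5.npz",**c)
c5=camera("wrist");np.savez("w5.npz",**c5)
# pad M from several wrist views and top: cork colour, z near 11 mm, robust circle
for n in("w2","w3","w4","w5","top0"):
    d=dict(np.load(n+".npz"));W=(world if n[0]=="t" else fworld)(d);hsv=cv2.cvtColor(d["image"],cv2.COLOR_RGB2HSV)
    m=(cv2.inRange(hsv,(8,75,100),(25,255,255))>0)&(np.hypot(W[...,0]-.518,W[...,1]-.017)<.045)&(W[...,2]>.006)&(W[...,2]<.016)
    p=W[m][:,:2]*1e3
    if len(p)<50:print(n,"few");continue
    (x,y),(a,b),_=cv2.fitEllipse(cv2.convexHull(p.astype(np.float32)));lo,hi=np.percentile(p,[1,99],axis=0)
    print(n,len(p),"ell",round(x,1),round(y,1),round(a,1),round(b,1),"mid",((lo+hi)/2).round(1),(hi-lo).round(1))
im=c["image"];K=c["mtx"];s=read_state()
p=np.r_[s["ee_pos"],1];q=c["view"]@p;u=K[0,2]-K[0,0]*q[0]/q[2];v=K[1,2]+K[1,1]*q[1]/q[2];print(u,v)
u,v=int(u),int(v);cr=im[max(v-80,0):v+80,max(u-100,0):u+100]
cv2.imwrite("pics/s5.png",cv2.resize(cr,None,fx=3.5,fy=3.5)[:,:,::-1])
E
```

```text
20.65 [ 0.382  -0.2856  0.1687] yaw 111.76 F [1.3  0.43 0.42] T [-0.013 -0.17  -0.003] w 0.0206 g 12.0 j7 0.91
w2 1754 ell 518.4 17.1 85.5 92.5 mid [518.   17.5] [79.2 82.3]
w3 3787 ell 521.6 17.6 81.5 88.4 mid [526.5  17.4] [68.5 82.9]
w4 1609 ell 521.1 13.8 76.4 85.9 mid [521.3   9.6] [73.7 58.6]
w5 1931 ell 516.9 18.3 88.4 93.3 mid [521.4   7.3] [77.1 64. ]
top0 618 ell 518.6 17.7 61.8 62.6 mid [518.4  17.7] [58.1 59.6]
417.1999754580098 143.15259143948924
```

View pics/s5.png

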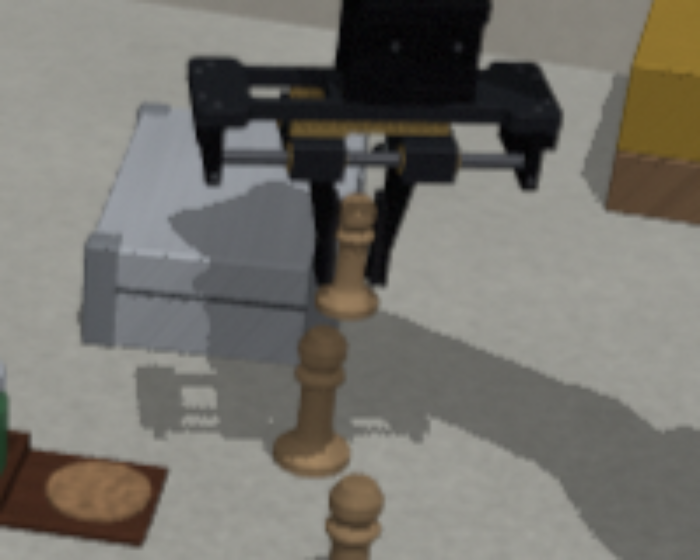

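The side crop shows the pawn upright between the fingers, foot down, at about (350,260), and clear of the other pawns. The pad centre is (0.5185, 0.0175) from both the ellipse fit and the jar geometry. I'm carrying the pawn there.

step_arm(delta_pos=[[0.2,0.5,0],[0.45,0.95,0],[0.45,0.95,0],[0.45,0.95,0],[0.45,0.95,0],[0.45,0.95,0],[0.45,0.95,0],[0.45,0.95,0],[0.45,0.95,0],[0.45,0.95,0],[0.45,0.95,0],[0.45,0.95,0]], turn=[0.2,0.6,0.6,0.6,0.6,0.6,0.6,0.6,0.6,0.6,0.6,0.6])

```text
time: 21.95
ee_pos: [0.5099, -0.0085, 0.1651]
eef_rot: [0.183, 0.983, 0.0, 0.0]
ft_force: [0.6, 0.2, -0.6]
width: 0.0208
grip_force: 12.0
```

step_arm(delta_pos=[[0.25,0.7,-0.5],[0.05,0.45,-0.8],[0,0,-0.8],[0,0,-0.8],[0,0,-0.8],[0,0,0],[0,0,0],[0,0,0]], turn=[0,0,0,0,0,0,0,0])

```text
time: 22.75
ee_pos: [0.5176, 0.0183, 0.0737]
eef_rot: [0.186, 0.983, 0.0, 0.001]
ft_force: [-0.5, 0.1, -0.5]
width: 0.0211
grip_force: 12.0
```

```bash
python3 st.py; python3 - <<'E'
from bench import *
from h import *
for n in("wrist","side"):
    c=camera(n);np.savez(n[0]+"6.npz",**c)
    W=(fworld if n=="wrist" else world)(c);s=read_state();x,y,z=s["ee_pos"]
    hsv=cv2.cvtColor(c["image"],cv2.COLOR_RGB2HSV)
    m=(cv2.inRange(hsv,(5,50,60),(28,255,255))>0)&(np.hypot(W[...,0]-x,W[...,1]-y)<.035)
    for lo,hi in((-.02,-.008),(.02,.05)):
        p=W[m&(W[...,2]>z+lo)&(W[...,2]<z+hi)]
        if len(p)>15:
            (cx,cy),r=cv2.minEnclosingCircle((p[:,:2]*1e3).astype(np.float32));print(n,lo,len(p),"circ",round(cx,1),round(cy,1),round(r,1),"min",(p.min(0)*1e3).round(1),"max",(p.max(0)*1e3).round(1))
    cv2.imwrite(f"pics/{n}6.png",c["image"][:,:,::-1])
c=dict(np.load("s6.npz"));K=c["mtx"];q=c["view"]@np.r_[s["ee_pos"],1];u=int(K[0,2]-K[0,0]*q[0]/q[2]);v=int(K[1,2]+K[1,1]*q[1]/q[2])
cv2.imwrite("pics/s6c.png",cv2.resize(c["image"][v-80:v+80,u-100:u+100],None,fx=3.5,fy=3.5)[:,:,::-1])
E
```

```text
22.75 [0.5176 0.0183 0.0737] yaw 158.57 F [-0.45  0.08 -0.52] T [ 0.095 -0.106 -0.02 ] w 0.0211 g 12.0 j7 0.9
wrist -0.02 882 circ 515.3 19.3 17.3 min [499.3   4.5  56.4] max [531.6  36.5  65.7]
wrist 0.02 1407 circ 507.2 22.8 21.6 min [499.3   2.7  93.8] max [526.5  42.9 123.7]
side -0.02 150 circ 516.5 21.4 18.3 min [499.3   4.8  53.8] max [534.3  39.5  65.5]
side 0.02 79 circ 511.5 23.0 11.6 min [506.   11.4  94.1] max [514.8  34.6 119.9]
```

View pics/s6c.png

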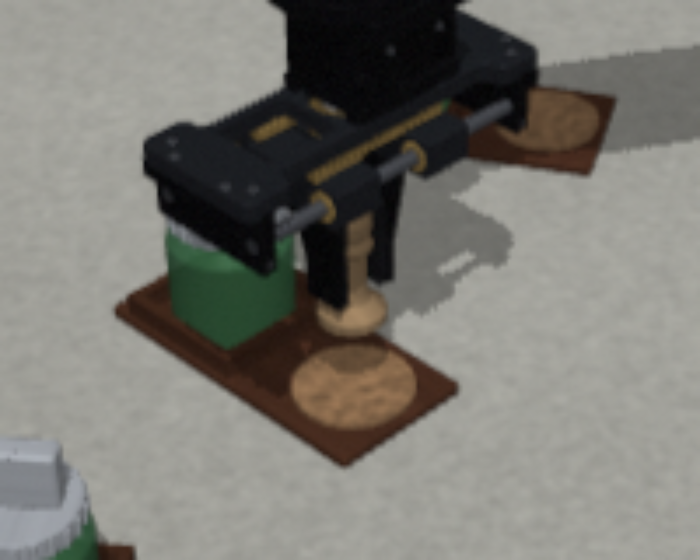

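The side crop shows the upright pawn over the cork pad, with its foot at about (352,315). Its measured foot centre is about 2 mm off the pad centre, so I'll correct that and lower it.

step_arm(delta_pos=[[0.08,-0.06,-0.5],[0,0,-0.6],[0,0,-0.4],[0,0,-0.1],[0,0,0],[0,0,0]], turn=[0,0,0,0,0,0])

```text
time: 23.45
ee_pos: [0.519, 0.0163, 0.0327]
eef_rot: [0.186, 0.982, 0.0, 0.0]
ft_force: [-0.3, -0.5, -0.7]
width: 0.0207
grip_force: 12.0
```

step_arm(delta_pos=[[0,0,-0.08],[0,0,0],[0,0,0]], turn=[0,0,0])

```text
time: 23.75
ee_pos: [0.5189, 0.0162, 0.0308]
eef_rot: [0.187, 0.982, 0.0, 0.0]
ft_force: [0.7, -0.5, 0.1]
width: 0.0207
grip_force: 12.0
```

```bash
python3 st.py
```

```text
23.75 [0.5189 0.0162 0.0308] yaw 158.5 F [ 0.73 -0.54  0.08] T [ 0.094 -0.084  0.026] w 0.0207 g 12.0 j7 0.87
```

step_arm(delta_pos=[[0,0,-0.06],[0,0,-0.04],[0,0,0],[0,0,0]], turn=[0,0,0,0])

```text
time: 24.15
ee_pos: [0.5192, 0.0161, 0.0287]
eef_rot: [0.187, 0.982, -0.0, 0.0]
ft_force: [-1.8, -0.5, 6.2]
width: 0.0209
grip_force: 11.9
```

```bash
python3 st.py
```

```text
24.15 [0.5192 0.0161 0.0287] yaw 158.5 F [-1.78 -0.5   6.21] T [0.016 0.18  0.012] w 0.0209 g 11.9 j7 0.86
```

The pawn has touched down at the expected height, so I'm releasing it.

step_arm(delta_pos=[[0,0,0],[0,0,0],[0,0,0],[0,0,0],[0,0,0],[0,0,0],[0,0,0]], turn=[0,0,0,0,0,0,0], grip=0.4)

```text
time: 24.85
ee_pos: [0.5188, 0.0162, 0.0281]
eef_rot: [0.187, 0.982, 0.0, -0.0]
ft_force: [-0.6, 1.1, 0.5]
width: 0.0517
grip_force: 0.0
```

step_arm(delta_pos=[[0,0,0.4],[0,0,0.8],[0,0,1],[0,0,1],[0,0,1],[0,0,1],[0,0,1],[-0.8,0,0.4],[-1,0,0],[-1,0,0],[-1,0,0],[0,0,0]], turn=[0,0,0,0,0,0,0,0,0,0,0,0])

```text
time: 26.05
ee_pos: [0.4218, 0.0162, 0.1937]
eef_rot: [0.186, 0.982, -0.001, 0.0]
ft_force: [-0.1, 0.1, -0.0]
width: 0.0525
grip_force: 0.0
```

```bash
python3 st.py; python3 - <<'E'
from bench import *
from h import *
for n in("side","wrist"):
    c=camera(n);np.savez(n[0]+"7.npz",**c);W=(fworld if n=="wrist" else world)(c);cv2.imwrite(f"pics/{n}7.png",c["image"][:,:,::-1])
    m=np.hypot(W[...,0]-.5185,W[...,1]-.0175)<.05
    for lo,hi in((.0135,.02),(.055,.085)):
        p=W[m&(W[...,2]>lo)&(W[...,2]<hi)&(np.hypot(W[...,0]-.5185,W[...,1]-.0175)<.03)]
        if len(p)>10:
            (cx,cy),r=cv2.minEnclosingCircle((p[:,:2]*1e3).astype(np.float32));print(n,lo,len(p),"circ",round(cx,1),round(cy,1),round(r,1),"zmax",p[:,2].max().round(4))
E
```

```text
26.05 [0.4218 0.0162 0.1937] yaw 158.52 F [-0.08  0.09 -0.04] T [ 0.017 -0.148  0.036] w 0.0525 g 0.0 j7 1.11
side 0.0135 120 circ 516.6 20.2 18.8 zmax 0.0198
side 0.055 165 circ 516.8 20.2 11.8 zmax 0.0778
wrist 0.0135 265 circ 515.9 15.7 26.8 zmax 0.02
wrist 0.055 112 circ 514.0 18.1 10.1 zmax 0.0658
```

View pics/side7.png

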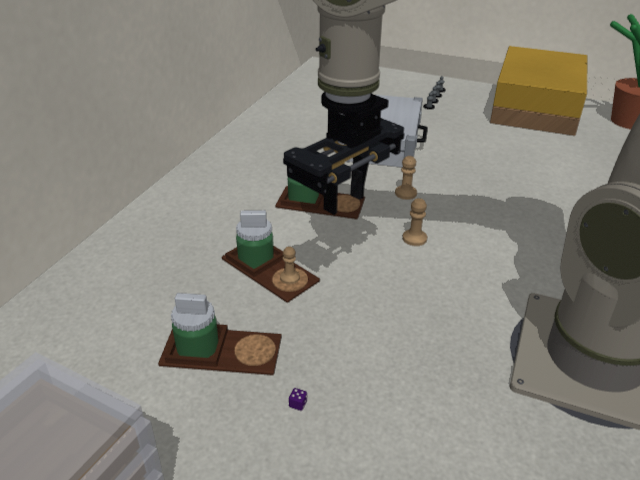

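The side view shows the pawn upright on the middle jar's pad at (290,268), with head and foot on the same axis and centred. That jar's wing is turned, the die is still at (298,399), and the arm touches nothing. I'm handing in the job.

```bash
python3 -c "
from bench import *
print(close_job())"
```

```text
the job is handed in; nothing more can be done
None
```

The middle jar had the loose cap: I unscrewed it about 45°, stood the 67 mm pawn upright in the middle of its cork pad, left the die alone and handed the job in at about 26 s. The other two caps were tight, felt with no more than about 0.4 N m.

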